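# Re-aim the swivel extraction hood

## Robot

A 6-joint arm with a two-finger parallel gripper is mounted at the origin on the work surface. World frame = base frame: x ahead of the robot, y to its left, z up, the work surface at z = 0. Lengths are in m, angles in rad, forces in N, time in s.
With the tool pointing down it reaches from about 0.325 to 0.85 m from the base axis. Payload 15.5 kg.
Tool frame: the origin (TCP) lies on the mounting face of the last link; the fingertips stand 191 mm ahead of it and the grasp point (between the pads) lies 172 mm ahead of it (manip.finger_overhang is the distance from the TCP to the fingertips, in m); z points along the fingers, y is the direction in which the jaws open and shut (so a half turn about z gives the same grasp; the last joint's range is limited). The gripper opens to 91 mm and grips with 3 to 60 N. Pads are 32 mm wide; open, the fingers measure 118 mm over their backs; the gripper's body (76 mm by 178 mm) begins 60 mm behind the grasp point.
Start: joints at [1.107, 0.494, 1.345, -0, 1.302, -0.096], TCP at [0.225, 0.583, 0.405] pointing down, gripper open.
Joint ranges: [-2.91, 2.91], [-0.82, 2.16], [0.22, 2.67], [-1.22, 4.37], [0.12, 2.79], [-3.08, 3.08]. Speed limits (rad/s): [1.89, 1.89, 2.57, 3.01, 3.01, 3.01].

## Interface

Orientations are given as a unit quaternion [x, y, z, w].
In Python, from workcell import manip gives the robot as it stands. The module is installed in compiled form; this text tells all that it offers.
- The arm moves only by the tool jog_arm, never from a script. Its argument "plan" is one flat list of numbers, 5 for each row, row after row: the finger opening in mm, from 0 to 91.2, then the shift along the tool's x, y, z in units of 40 mm (1.0 is 40 mm), then the turn about the tool's z in units of 6 degrees (1.0 is 6 degrees). A call has 1 to 10 rows; each row is the pose to reach, as a shift and turn from the pose commanded when the call began, along the tool's axes at that moment; what a row does not reach only later rows make up. A row lasts 1/8 s, in which the tool goes at most 62.5 mm and 10.7 degrees, less where a joint would pass 70% of its speed; a pose out of reach is approached as far as the arm can. A call with a gripper value outside its range is refused whole. The fingers move at their own pace and stop on an object; "squeeze" is the grip in N (left out, the last holds). Time passes only in rows, so rows that repeat a pose let the fingers close. It gives the time, the measured TCP pose, the force and the opening at its end, in the units of the state.
- manip.observe(): the state, without advancing time (a new reading comes with each control period).
- manip.get_image(name): name is "scene" or "top" or "wrist"; returns the picture (420x560x3 uint8, red, green, blue); there is no depth.
- manip.camera_model(name): a dict with "fx", "fy", "cx", "cy" (pixels), "T" (4x4, takes a point from camera to world coordinates); the wrist camera has in their place "T_tool_cam" (4x4, takes a point from camera to tool coordinates, whose origin is the TCP and whose axes are the flange's). Camera axes: x right, y up, looking along -z (the intrinsics and any distortion apply to the point x, -y, -z); pixel columns grow to the right and rows downward; lengths in m; the calibration is good to about 2 mm. A picture is of the moment at which its call begins: read the wrist's pose just before it. camera_model takes no time and is no camera call.
- manip.close_job(): hands the job in, once; it reports no verdict.
The state is a dict: "t": time; "qpos": joint angles; "joint_vel": joint speeds; "joint_torque": joint torques, N m; "eef_pos": TCP position; "ee_rot": TCP orientation; "wrist_force": force on the tool from outside, world axes, zero at the start; "ft_torque": the same for the moment, N m; "grip_width": opening from 0.0 (shut) to 1.0 (fully open).
Only numpy, scipy, OpenCV 4.12 (cv2) and the standard library are available. Lean on these libraries where they do the work, as an engineer would, in place of code of your own. Each camera call takes 0.05 s, during which the arm holds its last target.

## Task

The small fume hood on the bench is clamped at the wrong angle. Loosen its black clamp knob, swing the hood round by its upright pin until the pointer on its disc lines up with the raised steel mark on the foot, then retighten the knob so the hood is firmly clamped again, snug but not overtightened. Never force the hood round while it is still clamped, and leave the other things on the bench alone.

Things in the scene. Friction and masses are not known exactly. Their poses are not given: they have to be found in the camera images.
- foot: Grey round foot of the swivel hood, bolted to the bench: disc 250 mm across, 18 mm high, finely graduated. Origin on the vertical pivot axis at bench level, z up. On its -x side a grey clamp yoke (50 mm wide, 35 to 113 mm from the pivot, top at 78 mm) reaches over the hood's disc and carries the clamp knob.
- head: The swinging hood, one rigid piece on the vertical pivot axis: aluminium disc 144 mm across (top 45 mm up), white duct 38 mm thick (top at 86 mm; grey collar to 90 mm) and clear bell hood. Origin on the pivot axis at bench level, z up; its x axis points along the duct to the bell, its y axis along the pointer.
- pivot (a point): Top centre of the hood's white hub, on the pivot axis, 69 mm above the bench. Unclamped the hood turns stiffly (0.5 N m of dry friction, about 5 N at the pin) and stays where left. It can stand 0.95 rad clockwise to 0.8 rad anticlockwise (seen from above) of the foot's x axis. It starts 0.5 to 1.6 rad clockwise of the mark: swing it anticlockwise.
- bell (a point): Top centre of the clear bell hood, 120 mm across, 180 mm from the pivot along the hood's x axis, top 92 mm above the bench.
- pin_top (a point): Centre of the top of the upright steel pin on the duct's collar, the handle for swinging: 16 mm diameter, top 146 mm above the bench, 56 mm of it free, 105 mm from the pivot along the hood's x axis.
- pointer_tip (a point): Outer end of the steel pointer on the rim of the hood's disc, 95 mm from the pivot along the hood's y axis, 41 mm above the bench; 9 mm wide.
- mark: The set mark on the foot. Origin on the pivot axis at bench level, z up; turned about the pivot so that when the pointer is on the mark, the x and y axes of hood and mark agree.
- mark_top (a point): Top centre of the raised steel mark, a small upright tab 7 mm wide, 24 mm long (radially) and 14 mm high on the foot's rim, 112 mm from the pivot along the mark's y axis; top 32 mm above the bench.
- knob: Black clamp knob, vertical axis, 58 mm from the pivot on the foot's -x side. Origin on its axis 107 mm above the bench. Its grip is a bar 60 mm long along the knob's x axis, 16 mm thick (along y), from 98 to 126 mm above the bench. Seen from above, clockwise tightens, anticlockwise loosens. It does not move up or down, turns almost freely when loose and stays where it is left.
- shoe: Small round steel clamp shoe (24 mm, 5 mm thick) under the yoke, below the knob; the knob's screw presses it down on the hood's disc. Origin under its centre, about 45 mm up. Well tight is 65 to 115 N of shoe on disc, aim for 90 N; over 180 N is overtightened. Once it bites, each rad of knob adds about 120 N.
- clamp_point (a point): Point on the disc under the shoe, 45 mm up. The knob resists tightening with about 0.0055 N m per N of clamp force: 0.35 N m at 65 N, 0.5 at 90 N, 0.65 at 115 N, 1 at 180 N. It creeps round in small stick-slip jerks and a reading at rest can be anywhere below that: turn slowly, in steps of about 0.02 rad, and go by the highest readings; a first one of 0.42 to 0.5 is right.
- knob_bar (a point): Centre of the knob's grip bar, on the knob's axis, 112 mm above the bench. At the start 30 to 110 N clamps the disc; 0.4 to 1.1 rad anticlockwise frees it. The disc is not true, so at the mark the clamp bites later: it is never well tight less than 0.3 rad clockwise of the knob's starting angle, often much more. Stops: 1.6 rad anticlockwise, 1.9 rad clockwise of the start, or more.
- bowl: Bystander: steel bowl 150 mm across, 60 mm high. Origin under its centre.
- jar: Bystander: glass jar 60 mm across, 85 mm high. Origin under its centre.
- brush: Bystander: flat brush lying on the bench. Origin under its middle.
- balance: Bystander: white bench balance 160 x 190 mm, 58 mm high. Origin under its centre.

How it is judged:
On the way, in this order (a step that is already met when the one before it is completed fails the run):
1. the clamp is loosened: the clamp shoe no longer presses on the hood's disc (under 8 N) (contact force between shoe and head below 8 N), for 0.2 s.
2. with the clamp still loose (under 20 N), the pointer is swung to within 0.06 rad of the mark (angle between the x axis of head and the x axis of mark, either way round below 0.06 rad and contact force between shoe and head below 20 N), for 0.2 s.
At the end, for the whole second after the job is handed in: The hood stands still with its pointer within 0.06 rad (about 3.5 degrees, 6 mm at the pointer) of the mark, clamped by the knob with 65 to 115 N (clamp shoe on disc) (angle between the x axis of head and the x axis of mark, either way round below 0.06 rad and contact force between shoe and head between 65 and 115 N and angular speed of head below 0.05 rad/s); the robot touches nothing.
It fails at once if the knob is overtightened: clamp force above 180 N (contact force between shoe and head above 180 N).
It fails at once if the hood is forced round (faster than 0.25 rad/s) while clamped with more than 25 N (contact force between shoe and head above 25 N and angular speed of head above 0.25 rad/s).
It fails at once if a bystander (bowl, jar, brush or balance) is moved more than 30 mm (distance of any of bowl, jar, brush, balance from where it was at the start of the episode above 0.03 m).
It also fails if it takes over 72 s, if anything falls off the work surface, if the arm or the gripper's body presses on something with over 40 N, if the wrist force passes 120 N, or if a joint passes its speed limit or range.

## Working session

There is one attempt and no reset: what is moved stays moved. The work goes in short steps, Python scripts to look and compute and a tool call to move; the robot and the scene stay as the last step left them, time stands still between calls to the robot, and variables do not carry over. Pictures are saved under pics/ and viewed, and the job is handed in when it is done.

Besides the shell and the picture viewer there is one more tool, called after "Call:" by a JSON object that holds its "fn" and its "kwargs". jog_arm: Moves the arm, as the interface text tells. Its arguments: {"type":"object","properties":{"plan":{"type":"array","items":{"type":"number"}},"squeeze":{"type":"number"}},"required":["plan"]}

```bash
mkdir -p pics
cat > h.py <<'E'
import numpy as np, cv2, json
from workcell import manip
from scipy.spatial.transform import Rotation as R
def save(name,fn):
    im=manip.get_image(name); cv2.imwrite('pics/'+fn+'.png',im[:,:,::-1]); return im
def st():
    s=manip.observe(); return s
def camT(name,s=None):
    m=manip.camera_model(name)
    if name!='wrist': return m,np.array(m['T'])
    T=np.eye(4);T[:3,:3]=R.from_quat(s['ee_rot']).as_matrix();T[:3,3]=s['eef_pos']
    return m,T@np.array(m['T_tool_cam'])
def pix2w(name,u,v,z,s=None):
    m,T=camT(name,s)
    K=np.array([[m['fx'],0,m['cx']],[0,m['fy'],m['cy']],[0,0,1.]])
    d=m.get('dist',m.get('distortion'))
    if d is not None:
        p=cv2.undistortPoints(np.array([[[u,v]]],float),K,np.array(d,float))[0,0]
    else: p=((u-m['cx'])/m['fx'],(v-m['cy'])/m['fy'])
    r=T[:3,:3]@np.array([p[0],-p[1],-1.]);o=T[:3,3]
    return o+r*(z-o[2])/r[2]
def w2pix(name,P,s=None):
    m,T=camT(name,s); q=np.linalg.inv(T)@np.append(P,1)
    return m['cx']+m['fx']*q[0]/-q[2], m['cy']+m['fy']*(-q[1])/-q[2]
E
python3 - <<'E'
from h import *
s=st();print(s)
for n in('scene','top','wrist'):
    save(n,n+'0');print(n,manip.camera_model(n))
E
```

```text
{'t': 0.0, 'qpos': array([ 1.10753056e+00,  4.94208267e-01,  1.34615205e+00,  7.21359150e-06,
        1.30250638e+00, -9.54942769e-02]), 'joint_vel': array([-0.00021896, -0.00187477,  0.00078941, -0.00094694, -0.00085604,
       -0.00153455]), 'joint_torque': array([-3.24532393e-04, -8.78847098e+01, -3.81848574e+01,  7.08398013e-02,
        5.31057827e-02, -7.91153570e-05]), 'eef_pos': array([0.22463398, 0.58307119, 0.40411543]), 'ee_rot': array([ 1.82852084e-01,  9.83140229e-01, -6.11365559e-04, -1.79007925e-04]), 'wrist_force': array([0.97631476, 0.00161459, 0.17409422]), 'ft_torque': array([-0.02948309, -0.03690333,  0.02643843]), 'grip_width': 0.9959394842836456}
scene {'fx': 546.4530485449374, 'fy': 546.4530485449374, 'cx': 278.11777363746774, 'cy': 211.27644357123526, 'T': array([[-0.85813374, -0.4351742 ,  0.27245164,  0.9560428 ],
       [ 0.51321718, -0.74218916,  0.43100275,  0.64895812],
       [ 0.01464938,  0.50968487,  0.86023644,  1.41975809],
       [ 0.        ,  0.        ,  0.        ,  1.        ]])}
top {'fx': 386.4431942346777, 'fy': 386.4431942346777, 'cx': 283.22616057631126, 'cy': 208.744628700864, 'T': array([[-0.01818023,  0.98517569, -0.17058238,  0.37262545],
       [-0.99983379, -0.0181476 ,  0.00175068,  0.02736945],
       [-0.00137094,  0.17058585,  0.98534186,  1.19239256],
       [ 0.        ,  0.        ,  0.        ,  1.        ]])}
wrist {'fx': 351.8952043822185, 'fy': 351.8952043822185, 'cx': 273.6632771969839, 'cy': 217.0569457873564, 'T_tool_cam': array([[ 4.83686245e-04,  9.58127341e-01,  2.86342040e-01,
         8.12635685e-02],
       [ 9.99999603e-01, -6.77639654e-04,  5.78256086e-04,
         7.01108777e-04],
       [ 7.48079688e-04,  2.86341647e-01, -9.58127289e-01,
         1.89500346e-02],
       [ 0.00000000e+00,  0.00000000e+00,  0.00000000e+00,
         1.00000000e+00]])}
```

View pics/top0.png

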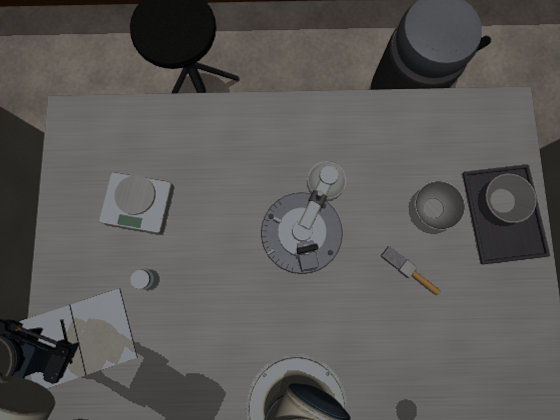

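View pics/scene0.png

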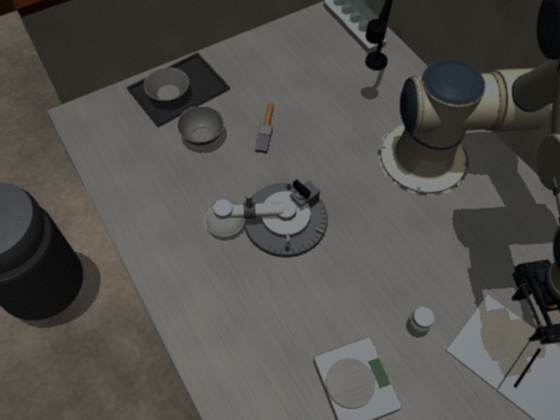

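```bash
python3 - <<'E'
from h import *
a=cv2.imread('pics/top0.png')[150:290,240:370];cv2.imwrite('pics/top0c.png',cv2.resize(a,None,fx=5,fy=5,interpolation=2)[:, :])
a=cv2.imread('pics/scene0.png')[165:265,195:335];cv2.imwrite('pics/scene0c.png',cv2.resize(a,None,fx=5.5,fy=5.5,interpolation=2))
E
python3 - <<'E'
from h import *
a=cv2.imread('pics/top0.png')[160:280,240:370];cv2.imwrite('pics/top0d.png',cv2.resize(a,None,fx=5,fy=5,interpolation=2))
E
```

```text
(no output)
```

View pics/top0d.png

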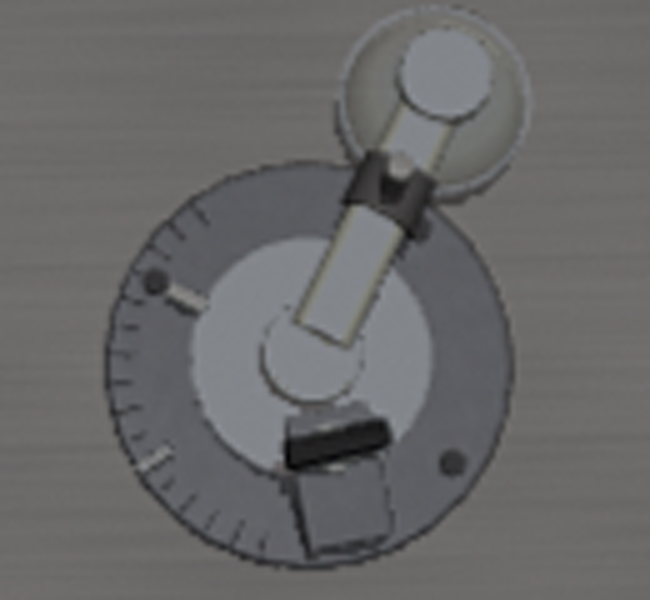

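View pics/scene0c.png

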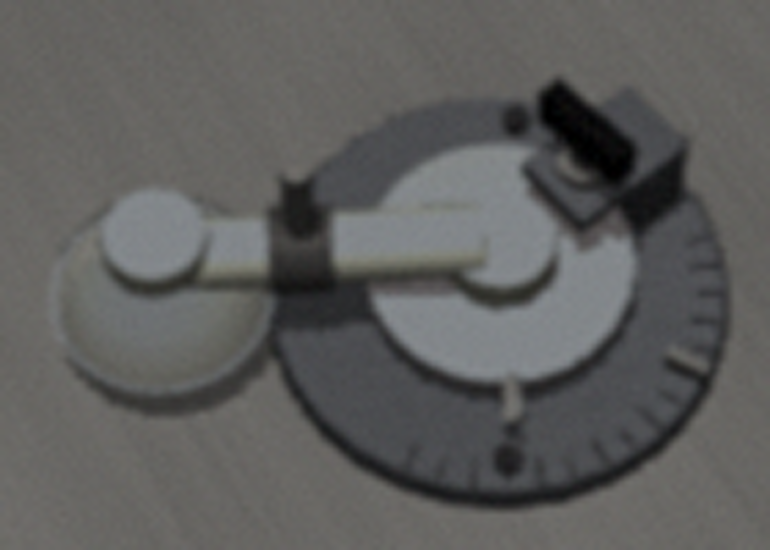

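Run:
```python
from h import *
f=lambda u,v,z:pix2w('top',240+u/5-.4,160+v/5-.4,z)
c=f(311,363,.018); hub=f(312,358,.069); pin=f(400,160,.146); pt=f(168,286,.041); mk=f(155,460,.032); kb=f(338,437,.126)
yk=f(345,505,.078)
g=lambda u,v,z:pix2w('scene',195+u/5.5-.4,165+v/5.5-.4,z)
print('foot',c,'hub',hub); 
for n,p,q in(('pin',pin,g(297,178,.146)),('ptr',pt,g(512,415,.041)),('mark',mk,g(690,362,.032)),('knob',kb,g(590,122,.126)),('yoke',yk,yk)):
    for P in(p,q):
        d=P[:2]-c[:2]; print(n,P.round(3),'r',np.hypot(*d).round(3),'ang',np.arctan2(d[1],d[0]).round(3))
print(g(505,243,.069))
a=f(286,455,.126),f(388,428,.126);d=a[1]-a[0];print('bar ang',np.arctan2(d[1],d[0]),np.hypot(d[0],d[1]))
a=g(555,85,.126),g(632,150,.126);d=a[1]-a[0];print('bar ang',np.arctan2(d[1],d[0]),np.hypot(d[0],d[1]))
```

```text
foot [ 0.50225568 -0.03007255  0.018     ] hub [ 0.49954793 -0.0282394   0.069     ]
pin [ 0.6   -0.076  0.146] r 0.108 ang -0.439
pin [ 0.599 -0.07   0.146] r 0.105 ang -0.387
ptr [0.548 0.056 0.041] r 0.097 ang 1.083
ptr [0.545 0.054 0.041] r 0.094 ang 1.101
mark [0.444 0.065 0.032] r 0.112 ang 2.117
mark [0.445 0.07  0.032] r 0.116 ang 2.09
knob [ 0.449 -0.039  0.126] r 0.054 ang -2.983
knob [ 0.447 -0.034  0.126] r 0.055 ang -3.064
yoke [ 0.414 -0.044  0.078] r 0.09 ang -2.981
yoke [ 0.414 -0.044  0.078] r 0.09 ang -2.981
[ 0.50330609 -0.02288026  0.069     ]
bar ang -1.331606982053582 0.05820999702211195
bar ang 1.8062949335760978 0.05544444334425314
```

```bash
cat >> h.py <<'E'
def yaw(s):
    m=R.from_quat(s['ee_rot']).as_matrix(); return np.arctan2(m[1,1],m[0,1])
def row(P,ya,s,turn=None):
    m=R.from_quat(s['ee_rot']).as_matrix()
    d=m.T@(np.array(P)-s['eef_pos'])/.04
    if turn is None: turn=-((ya-yaw(s)+np.pi/2)%np.pi-np.pi/2)/np.radians(6)
    return np.append(d,turn).round(3)
E
python3 - <<'E'
from h import *
s=st();print(row([.444,-.037,.41],.24,s), yaw(s))
E
```

```text
[-10.691 -12.494  -0.133   9.196] 1.202963597843895
```

Call:
{"fn": "jog_arm", "kwargs": {"plan": [91, -1.07, -1.25, 0, 0.9, 91, -2.14, -2.5, 0, 1.8, 91, -3.2, -3.75, 0, 2.8, 91, -4.3, -5, 0, 3.7, 91, -5.35, -6.25, 0, 4.6, 91, -6.4, -7.5, 0, 5.5, 91, -7.5, -8.7, -0.1, 6.4, 91, -8.6, -10, -0.1, 7.4, 91, -9.6, -11.2, -0.1, 8.3, 91, -10.7, -12.5, -0.1, 9.2]}}

```text
t: 1.4
eef_pos: [0.4337, -0.0079, 0.4088]
ee_rot: [0.619, 0.786, 0.0, 0.0]
wrist_force: [1.0, 0.9, -0.3]
grip_width: 0.995
```

Call:
{"fn": "jog_arm", "kwargs": {"plan": [91, 0, 0, 0, 0, 91, 0, 0, 0, 0]}}

```text
t: 1.65
eef_pos: [0.4331, -0.0058, 0.4085]
ee_rot: [0.618, 0.786, -0.0, -0.0]
wrist_force: [0.2, -1.0, 0.1]
grip_width: 0.998
```

Run:
```python
from h import *
s=st();print(s['t'],s['eef_pos'],yaw(s),s['qpos'])
save('wrist','w1')
```

```text
1.65 [ 0.43314675 -0.00575292  0.40847735] 0.23916622408915192 [-1.51395562e-01  2.19745184e-01  1.78538002e+00  2.66603013e-04
  1.13725899e+00 -3.90673709e-01]
```

View pics/w1.png

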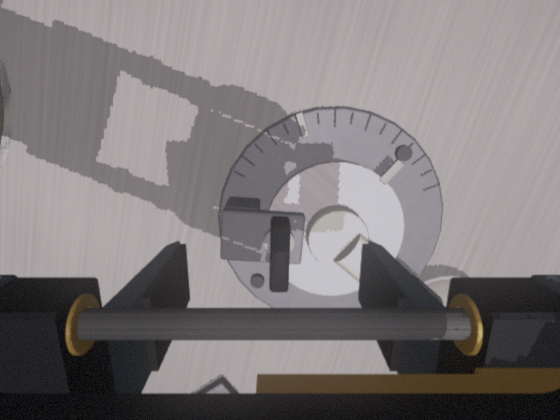

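Run:
```python
from h import *
a=cv2.imread('pics/w1.png')[95:325,210:450];cv2.imwrite('pics/w1c.png',cv2.resize(a,None,fx=2.6,fy=2.6,interpolation=2))
```

```text
(no output)
```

View pics/w1c.png

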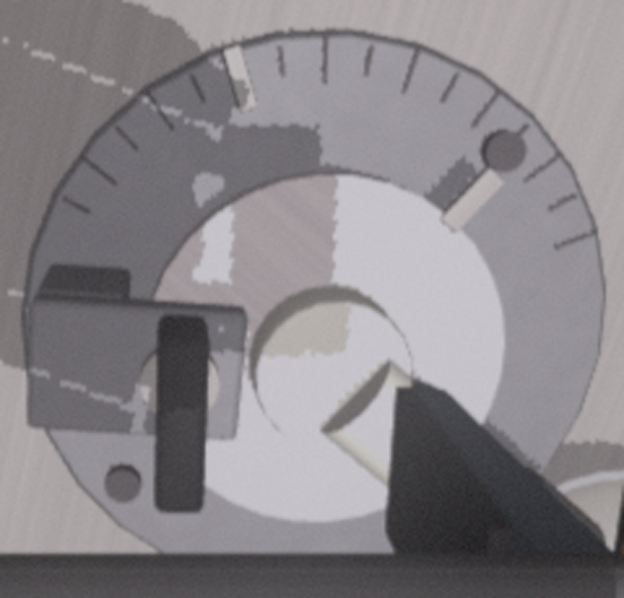

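Run:
```python
from h import *
s=st()
f=lambda u,v,z:pix2w('wrist',210+u/2.6-.3,95+v/2.6-.3,z,s)
kb=f(182,420,.126);print('knob',kb)
a=f(181,335,.126),f(181,508,.126);d=a[0]-a[1];print('bar',np.hypot(d[0],d[1]),np.arctan2(d[1],d[0]))
# foot circle: several edge pts at z .018
pts=np.array([f(u,v,.018)[:2] for u,v in((25,330),(604,305),(330,30),(120,130),(520,110),(160,550))])
A=np.c_[2*pts,np.ones(len(pts))];x=np.linalg.lstsq(A,(pts**2).sum(1),rcond=None)[0];print('foot',x[:2],np.sqrt(x[2]+x[0]**2+x[1]**2))
c=x[:2]
dp=np.array([f(u,v,.045)[:2] for u,v in((504,330),(335,173),(440,222),(270,518))]);A=np.c_[2*dp,np.ones(len(dp))];x=np.linalg.lstsq(A,(dp**2).sum(1),rcond=None)[0];print('disc',x[:2],np.sqrt(x[2]+x[0]**2+x[1]**2))
c=(c+x[:2])/2
for n,u,v,z in(('ptr',499,177,.041),('mark',239,80,.032)):
  P=f(u,v,z);d=P[:2]-c;print(n,P,np.hypot(*d),np.arctan2(d[1],d[0]))
d=kb[:2]-c;print(np.hypot(*d),np.arctan2(d[1],d[0]))
print(row([kb[0],kb[1],.286],.24,s))
```

```text
knob [ 0.44512755 -0.03308944  0.126     ]
bar 0.05822805020449681 1.8164825103150606
foot [ 0.50366749 -0.02641492] 0.12233093385110073
disc [ 0.50074051 -0.02786813] 0.07283873926340262
ptr [0.54784004 0.05773562 0.041     ] 0.0963679320435313 1.0774674836873264
mark [0.44333443 0.06845955 0.032     ] 0.11227284900731829 2.122740672594717
0.057385533027459204 -3.037757807412323
[-0.753  0.129  3.063  0.006]
```

Run:
```python
from h import *
print(row([.4445,-.035,.285],.243,st()))
```

```text
[-0.795  0.102  3.088 -0.023]
```

Call:
{"fn": "jog_arm", "kwargs": {"plan": [91, -0.4, 0.05, 0.5, 0, 91, -0.8, 0.1, 1.2, 0, 91, -0.8, 0.1, 2.2, 0, 91, -0.8, 0.1, 2.8, 0, 91, -0.8, 0.1, 3.1, 0, 91, -0.8, 0.1, 3.1, 0]}}

```text
t: 2.45
eef_pos: [0.4448, -0.0351, 0.2845]
ee_rot: [0.617, 0.787, -0.0, -0.0]
wrist_force: [0.1, 0.5, 0.0]
grip_width: 0.999
```

Run:
```python
from h import *
s=st();print(s['eef_pos'],yaw(s),s['wrist_force'],s['ft_torque'],row([.4445,-.035,.285],.243,s))
save('wrist','w2')
```

```text
[ 0.4447983  -0.03511291  0.28453256] 0.24120839459572588 [0.07995332 0.5327563  0.03635862] [-0.11432069  0.02687911  0.01608433] [ 0.005 -0.007 -0.012 -0.017]
```

View pics/w2.png

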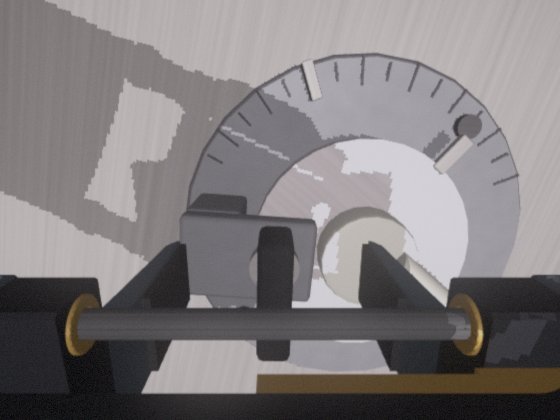

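Call:
{"fn": "jog_arm", "kwargs": {"plan": [10, 0, 0, 0, 0, 10, 0, 0, 0, 0, 10, 0, 0, 0, 0, 10, 0, 0, 0, 0, 10, 0, 0, 0, 0, 10, 0, 0, 0, 0, 10, 0, 0, 0, 0, 10, 0, 0, 0, 0], "squeeze": 40}}

```text
t: 3.5
eef_pos: [0.445, -0.0359, 0.2847]
ee_rot: [0.618, 0.787, 0.0, 0.0]
wrist_force: [-0.1, 0.3, -2.0]
grip_width: 0.178
```

Run:
```python
from h import *
s=st();print(s['eef_pos'],yaw(s),s['wrist_force'],s['ft_torque'],s['grip_width']*91.2)
```

```text
[ 0.44499467 -0.03591713  0.28468007] 0.2394882731269565 [-0.13084501  0.34256596 -2.03536031] [0.01240292 0.18769246 0.30573344] 16.199987553416964
```

Call:
{"fn": "jog_arm", "kwargs": {"plan": [10, 0, 0, 0, -0.5, 10, 0, 0, 0, -1, 10, 0, 0, 0, -1.5, 10, 0, 0, 0, -2, 10, 0, 0, 0, -2.5, 10, 0, 0, 0, -3, 10, 0, 0, 0, -3.5, 10, 0, 0, 0, -4, 10, 0, 0, 0, -4.5, 10, 0, 0, 0, -5]}}

```text
t: 4.75
eef_pos: [0.4447, -0.0361, 0.2844]
ee_rot: [0.392, 0.92, -0.0, -0.0]
wrist_force: [-0.9, -4.5, -7.3]
grip_width: 0.174
```

Run:
```python
from h import *
s=st();print(s['eef_pos'],yaw(s),s['wrist_force'],s['ft_torque'],s['grip_width']*91.2)
```

```text
[ 0.44466437 -0.03607984  0.28438341] 0.7650333177342042 [-0.9323197  -4.53673366 -7.26054174] [-0.76769444  0.03412177 -0.09896783] 15.864056667120606
```

Call:
{"fn": "jog_arm", "kwargs": {"plan": [10, 0, 0, 0, -0.6, 10, 0, 0, 0, -1.2, 10, 0, 0, 0, -1.8, 10, 0, 0, 0, -2.4, 10, 0, 0, 0, -3, 10, 0, 0, 0, -3.6, 10, 0, 0, 0, -4.2, 10, 0, 0, 0, -4.8, 10, 0, 0, 0, -5.4, 10, 0, 0, 0, -6]}}

```text
t: 6.0
eef_pos: [0.4445, -0.0365, 0.2843]
ee_rot: [0.088, 0.996, -0.001, -0.001]
wrist_force: [-3.4, -12.5, -6.6]
grip_width: 0.175
```

Call:
{"fn": "jog_arm", "kwargs": {"plan": [10, 0, 0, 0, 0, 10, 0, 0, 0, 0]}}

```text
t: 6.25
eef_pos: [0.4445, -0.0365, 0.2844]
ee_rot: [0.089, 0.996, -0.001, -0.001]
wrist_force: [-4.3, -12.4, -6.8]
grip_width: 0.174
```

Run:
```python
from h import *
s=st();print(s['t'],s['eef_pos'],yaw(s),s['wrist_force'],s['ft_torque'],s['grip_width']*91.2,s['qpos'])
```

```text
6.25 [ 0.44447146 -0.03647064  0.28435086] 1.3920217369104781 [ -4.28229054 -12.3689472   -6.81199739] [-1.97267856  0.46713238 -0.01273135] 15.85105533112637 [-0.21540639  0.43065534  1.91251326 -0.00193397  0.79968143 -1.60607853]
```

Call:
{"fn": "jog_arm", "kwargs": {"plan": [60, 0, 0, 0, 0, 60, 0, 0, 0, 0, 60, 0, 0, 0, 0, 60, 0, 0, -0.8, 0, 60, 0, 0, -1.6, 0, 60, 0, 0, -2.1, 0, 60, 0, 0, -2.1, 0]}}

```text
t: 7.12
eef_pos: [0.4452, -0.0359, 0.3698]
ee_rot: [0.089, 0.996, -0.0, 0.001]
wrist_force: [-0.1, 0.4, -0.5]
grip_width: 0.659
```

Run:
```python
from h import *
s=st();print(s['t'],s['eef_pos'],yaw(s),s['wrist_force'],s['grip_width']*91.2)
print(row([.597,-.074,.37],1.12,s))
```

```text
7.125 [ 0.44518646 -0.0359404   0.36980502] 1.3915999611480594 [-0.08410464  0.38166632 -0.52894188] 60.0943432863678
[-3.904 -0.26   0.006  2.594]
```

Call:
{"fn": "jog_arm", "kwargs": {"plan": [60, -1, -0.05, 0, 0.6, 60, -2, -0.1, 0, 1.3, 60, -3, -0.2, 0, 2, 60, -3.9, -0.26, 0, 2.6, 60, -3.9, -0.26, 0, 2.6]}}

```text
t: 7.75
eef_pos: [0.5982, -0.0745, 0.367]
ee_rot: [0.224, 0.975, 0.0, -0.0]
wrist_force: [-0.9, -0.8, -0.5]
grip_width: 0.659
```

Run:
```python
from h import *
s=st();print(s['t'],s['eef_pos'],yaw(s),s['wrist_force'],s['grip_width']*91.2)
save('wrist','w3');save('top','t3')
a=cv2.imread('pics/t3.png')[160:280,240:370];cv2.imwrite('pics/t3c.png',cv2.resize(a,None,fx=5,fy=5,interpolation=2))
print(w2pix('wrist',[.597,-.074,.146],s))
```

```text
7.75 [ 0.59816104 -0.07450605  0.36701264] 1.118198030350056 [-0.85226232 -0.78863131 -0.53821053] 60.14429098913726
(np.float64(272.65473037886204), np.float64(247.84126558831304))
```

View pics/w3.png

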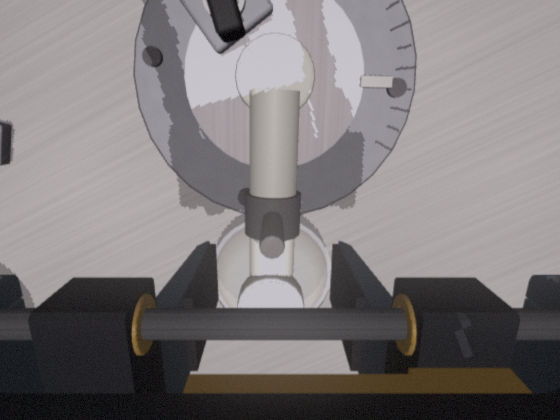

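View pics/t3c.png

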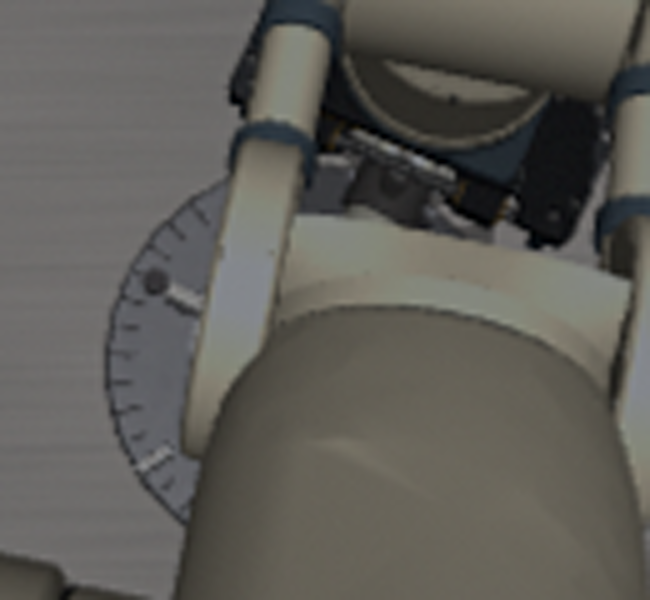

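Call:
{"fn": "jog_arm", "kwargs": {"plan": [50, 0, 0, 0.7, 0, 40, 0, 0, 1.4, 0, 30, 0, 0, 1.75, 0, 10, 0, 0, 1.75, 0, 10, 0, 0, 1.75, 0, 10, 0, 0, 1.75, 0, 10, 0, 0, 1.75, 0], "squeeze": 15}}

```text
t: 8.72
eef_pos: [0.5965, -0.074, 0.2992]
ee_rot: [0.224, 0.975, -0.0, 0.0]
wrist_force: [-3.7, -1.4, 2.1]
grip_width: 0.17
```

```bash
cat > arc.py <<'E'
from h import *
import sys
s=st();print(s['t'],s['eef_pos'],yaw(s),s['wrist_force'],s['ft_torque'],s['grip_width']*91.2)
c=np.array([.502,-.0275]);d=s['eef_pos'][:2]-c;r=np.hypot(*d);a=np.arctan2(d[1],d[0]);print('r',r,'ang',a)
tot=float(sys.argv[1]);n=int(sys.argv[2])
for i in range(1,n+1):
    b=tot*i/n
    P=[*(c+.105*np.array([np.cos(a+b),np.sin(a+b)])),s['eef_pos'][2]]
    print(row(P,0,s,turn=-b/np.radians(6)))
E
python3 arc.py 0.5 10
```

```text
8.725 [ 0.59646705 -0.07402477  0.29922556] 1.1192953628613838 [-3.68079566 -1.36411325  2.14182696] [-0.12113546  0.65270515  0.06419902] 15.536426788089656
r 0.10530232097026161 ang -0.4576274791165356
[ 0.01   0.131 -0.    -0.477]
[ 0.019  0.262 -0.    -0.955]
[ 0.035  0.392 -0.    -1.432]
[ 0.057  0.522 -0.    -1.91 ]
[ 0.085  0.65  -0.    -2.387]
[ 0.12   0.776 -0.    -2.865]
[ 0.161  0.901 -0.    -3.342]
[ 0.209  1.024 -0.    -3.82 ]
[ 0.262  1.143 -0.    -4.297]
[ 0.321  1.26  -0.    -4.775]
```

Call:
{"fn": "jog_arm", "kwargs": {"plan": [10, 0.01, 0.13, 0, -0.5, 10, 0.02, 0.26, 0, -0.95, 10, 0.035, 0.39, 0, -1.45, 10, 0.06, 0.52, 0, -1.9, 10, 0.085, 0.65, 0, -2.4, 10, 0.12, 0.78, 0, -2.85, 10, 0.16, 0.9, 0, -3.35, 10, 0.21, 1.02, 0, -3.8, 10, 0.26, 1.14, 0, -4.3, 10, 0.32, 1.26, 0, -4.8]}}

```text
t: 9.98
eef_pos: [0.6073, -0.0233, 0.2992]
ee_rot: [-0.026, 1.0, -0.0, 0.001]
wrist_force: [-1.6, -5.2, -0.5]
grip_width: 0.168
```

```bash
python3 arc.py 0.5 10
```

```text
9.975 [ 0.60726927 -0.023289    0.29923217] 1.623530136240486 [-1.63872    -5.22010564 -0.4986587 ] [-0.77113467  0.28444567 -0.13213156] 15.29627359956742
r 0.10535346476043937 ang 0.039980857561795875
[ 0.01   0.131 -0.    -0.477]
[ 0.019  0.262 -0.    -0.955]
[ 0.033  0.393 -0.    -1.432]
[ 5.50e-02  5.22e-01 -1.00e-03 -1.91e+00]
[ 8.200e-02  6.510e-01 -1.000e-03 -2.387e+00]
[ 1.160e-01  7.770e-01 -1.000e-03 -2.865e+00]
[ 1.560e-01  9.020e-01 -1.000e-03 -3.342e+00]
[ 2.030e-01  1.025e+00 -1.000e-03 -3.820e+00]
[ 2.560e-01  1.145e+00 -1.000e-03 -4.297e+00]
[ 3.140e-01  1.263e+00 -1.000e-03 -4.775e+00]
```

Force is just the pivot's dry friction, so it's unclamped. Continuing.

Call:
{"fn": "jog_arm", "kwargs": {"plan": [10, 0.01, 0.13, 0, -0.5, 10, 0.02, 0.26, 0, -0.95, 10, 0.035, 0.39, 0, -1.45, 10, 0.055, 0.52, 0, -1.9, 10, 0.08, 0.65, 0, -2.4, 10, 0.115, 0.78, 0, -2.85, 10, 0.155, 0.9, 0, -3.35, 10, 0.2, 1.02, 0, -3.8, 10, 0.255, 1.14, 0, -4.3, 10, 0.31, 1.26, 0, -4.8]}}

```text
t: 11.22
eef_pos: [0.5925, 0.0265, 0.2992]
ee_rot: [-0.274, 0.962, -0.001, 0.001]
wrist_force: [0.8, -4.9, -1.9]
grip_width: 0.176
```

Run:
```python
from h import *
s=st();print(s['t'],s['eef_pos'],yaw(s),s['wrist_force'],s['grip_width']*91.2)
save('wrist','w4');save('top','t4');save('scene','s4')
a=cv2.imread('pics/t4.png')[160:280,240:370];cv2.imwrite('pics/t4c.png',cv2.resize(a,None,fx=5,fy=5,interpolation=2))
a=cv2.imread('pics/s4.png')[165:265,195:335];cv2.imwrite('pics/s4c.png',cv2.resize(a,None,fx=5.5,fy=5.5,interpolation=2))
```

```text
11.225 [0.59253886 0.026488   0.2992199 ] 2.1261553510541127 [ 0.7504334  -4.88840729 -1.87148473] 16.010860240096147
```

View pics/w4.png

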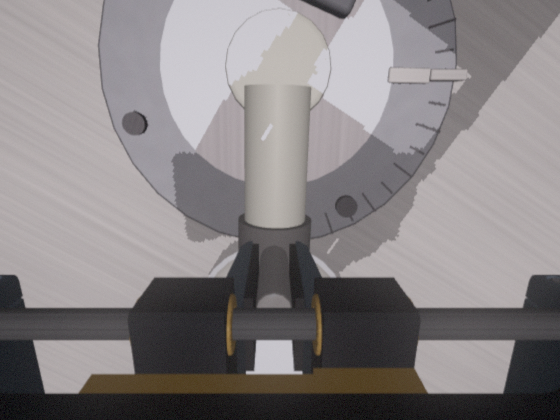

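View pics/s4c.png

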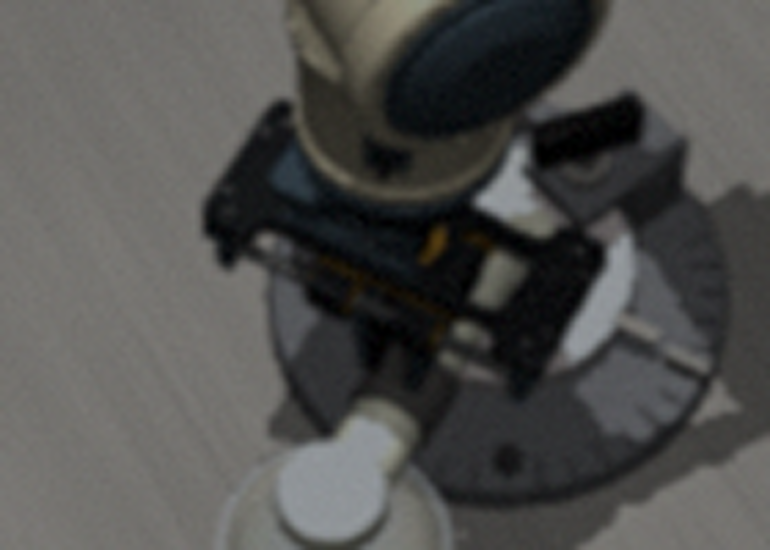

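View pics/t4c.png

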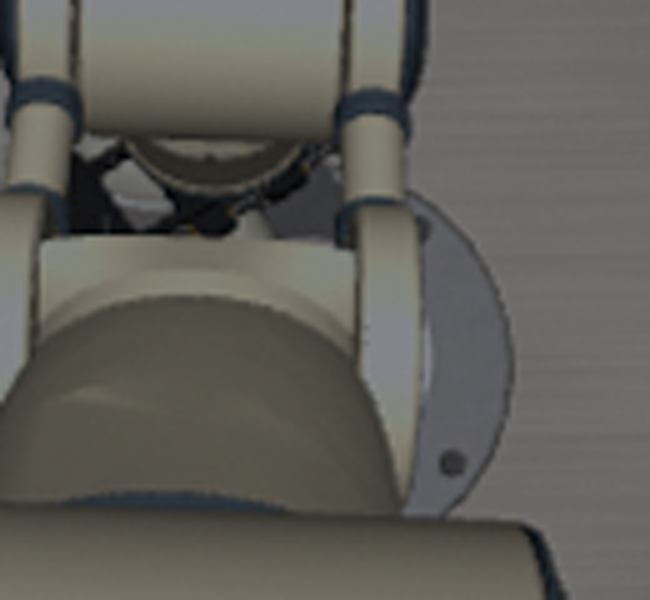

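Run:
```python
from h import *
a=cv2.imread('pics/w4.png')[30:130,350:490];cv2.imwrite('pics/w4c.png',cv2.resize(a,None,fx=5.5,fy=5.5,interpolation=2))
```

```text
(no output)
```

View pics/w4c.png

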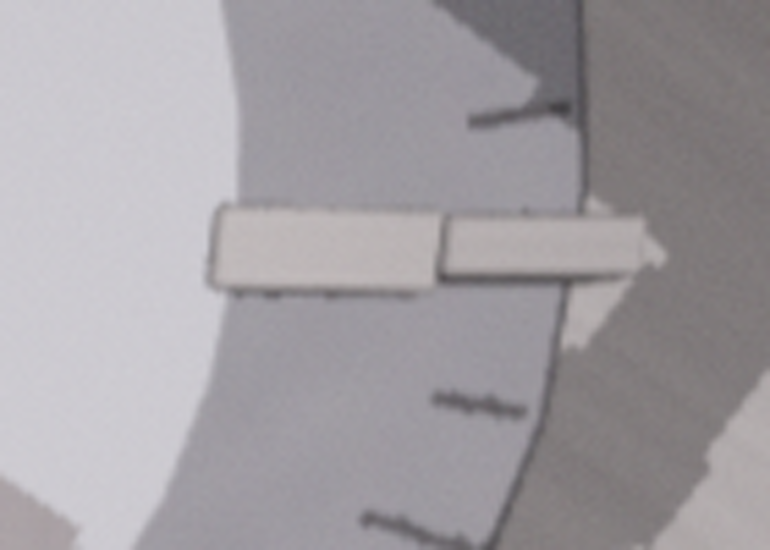

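Run:
```python
from h import *
s=st()
f=lambda u,v,z:pix2w('wrist',350+u/5.5-.4,30+v/5.5-.4,z,s)
c=np.array([.502,-.0275])
for n,u,v,z in(('ptr',436,252,.0435),('mark',545,245,.032),('ptr0',228,248,.0435)):
  P=f(u,v,z);d=P[:2]-c;print(n,P,np.hypot(*d),np.arctan2(d[1],d[0]))
```

```text
ptr [0.45389819 0.05594869 0.0435    ] 0.0963196134555529 2.093700009847851
mark [0.44307354 0.06997753 0.032     ] 0.11390432724341767 2.114527784375807
ptr0 [0.46601034 0.03554173 0.0435    ] 0.07259142801627887 2.0895335323139803
```

Call:
{"fn": "jog_arm", "kwargs": {"plan": [10, 0, 0.03, 0, -0.1, 10, 0, 0.05, 0, -0.2, 10, 0, 0.05, 0, -0.2, 10, 0, 0.05, 0, -0.2]}}

```text
t: 11.88
eef_pos: [0.5915, 0.0282, 0.2992]
ee_rot: [-0.283, 0.959, -0.0, 0.001]
wrist_force: [3.2, -2.4, 6.0]
grip_width: 0.174
```

Run:
```python
from h import *
s=st();print(s['t'],s['eef_pos'],yaw(s),s['wrist_force'],s['grip_width']*91.2)
save('wrist','w5')
a=cv2.imread('pics/w5.png')[30:130,350:490];cv2.imwrite('pics/w5c.png',cv2.resize(a,None,fx=5.5,fy=5.5,interpolation=2))
```

```text
11.875 [0.59146471 0.02819958 0.29920763] 2.1452832107534685 [ 3.21170001 -2.44707582  5.96388019] 15.864312311416588
```

View pics/w5c.png

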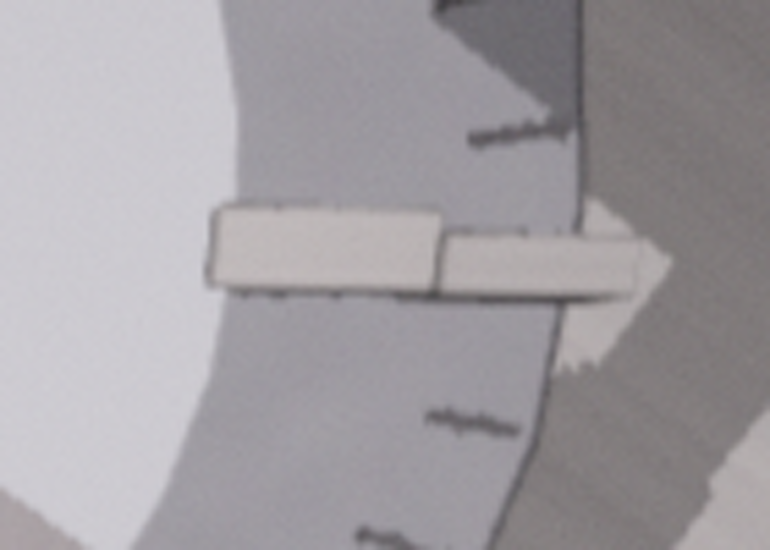

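Run:
```python
from h import *
s=st()
f=lambda u,v,z:pix2w('wrist',350+u/5.5-.4,30+v/5.5-.4,z,s)
c=np.array([.502,-.0275])
for n,u,v,z in(('ptr',436,252,.0435),('mark',542,264,.032),('ptr0',228,247,.0435)):
  P=f(u,v,z);d=P[:2]-c;print(n,P,np.hypot(*d),np.arctan2(d[1],d[0]))
```

```text
ptr [0.45267234 0.05412855 0.0435    ] 0.09537525245522833 2.1143673352129353
mark [0.44336842 0.06900962 0.032     ] 0.11292373033646495 2.1167272822102374
ptr0 [0.46512594 0.03393196 0.0435    ] 0.07164901837577695 2.1113940247456524
```

Call:
{"fn": "jog_arm", "kwargs": {"plan": [50, 0, 0, 0, 0, 50, 0, 0, 0, 0, 50, 0, 0, 0, 0, 50, 0, 0, -0.8, 0, 50, 0, 0, -1.6, 0, 50, 0, 0, -1.8, 0]}}

```text
t: 12.68
eef_pos: [0.5913, 0.0284, 0.3725]
ee_rot: [-0.283, 0.959, -0.0, 0.001]
wrist_force: [0.0, 0.3, -0.8]
grip_width: 0.547
```

Run:
```python
from h import *
s=st();print(s['t'],s['eef_pos'],yaw(s),s['wrist_force'],s['grip_width']*91.2)
print(row([.4445,-.0365,.37],1.392,s))
save('wrist','w6')
```

```text
12.675 [0.59131575 0.02838806 0.37247751] 2.145603088732007 [ 0.03492167  0.25346271 -0.79475276] 49.90307164953713
[3.963 0.634 0.052 7.196]
```

View pics/w6.png

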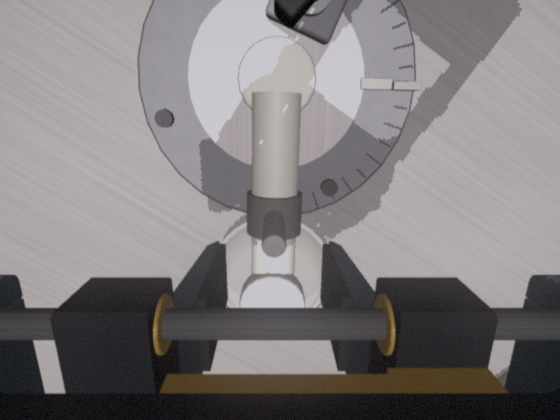

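Call:
{"fn": "jog_arm", "kwargs": {"plan": [60, 1, 0.16, 0, 1.5, 60, 2, 0.32, 0, 3, 60, 3, 0.48, 0, 4.6, 60, 3.6, 0.6, 0, 6, 60, 3.96, 0.63, 0, 7.2, 60, 3.96, 0.63, 0.5, 7.2, 60, 3.96, 0.63, 0.5, 7.2]}}

```text
t: 13.6
eef_pos: [0.4437, -0.0366, 0.3493]
ee_rot: [0.09, 0.996, 0.0, -0.002]
wrist_force: [-0.6, -0.2, 0.5]
grip_width: 0.66
```

Run:
```python
from h import *
s=st();print(s['t'],s['eef_pos'],yaw(s),s['wrist_force'],s['grip_width']*91.2)
print(row([.4445,-.0367,.285],1.392,s))
save('wrist','w7')
```

```text
13.6 [ 0.44368197 -0.03656695  0.34928566] 1.3914201837804543 [-0.61753594 -0.23861639  0.54857883] 60.16086204064616
[-0.026  0.     1.607 -0.006]
```

View pics/w7.png

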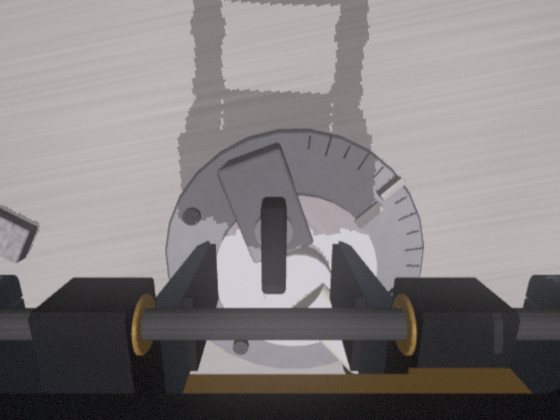

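Call:
{"fn": "jog_arm", "kwargs": {"plan": [60, 0, 0, 0.8, 0, 60, 0, 0, 1.4, 0, 60, 0, 0, 1.6, 0, 10, 0, 0, 1.6, 0, 10, 0, 0, 1.6, 0, 10, 0, 0, 1.6, 0, 10, 0, 0, 1.6, 0, 10, 0, 0, 1.6, 0], "squeeze": 40}}

```text
t: 14.65
eef_pos: [0.4444, -0.0367, 0.2869]
ee_rot: [0.089, 0.996, -0.0, 0.0]
wrist_force: [-2.0, -0.4, 5.2]
grip_width: 0.172
```

```bash
cat > q.py <<'E'
from h import *
s=st();y=yaw(s);f=s['wrist_force'];m=s['ft_torque']
print('t%.2f'%s['t'],s['eef_pos'].round(4),'yaw %.4f cw-from-start %.4f'%(y,.239-y),f.round(1),m.round(3),'grip %.1f'%(s['grip_width']*91.2),'q6 %.3f'%s['qpos'][5],'tq6 %.3f'%s['joint_torque'][5])
E
python3 q.py
```

```text
t14.65 [ 0.4444 -0.0367  0.2869] yaw 1.3917 cw-from-start -1.1527 [-2.  -0.4  5.2] [0.08  0.161 0.   ] grip 15.7 q6 -1.608 tq6 -0.030
```

Call:
{"fn": "jog_arm", "kwargs": {"plan": [10, 0, 0, 0, 0.7, 10, 0, 0, 0, 1.4, 10, 0, 0, 0, 2.1, 10, 0, 0, 0, 2.8, 10, 0, 0, 0, 3.5, 10, 0, 0, 0, 4.2, 10, 0, 0, 0, 4.9, 10, 0, 0, 0, 5.6, 10, 0, 0, 0, 6.3, 10, 0, 0, 0, 7]}}

```text
t: 15.9
eef_pos: [0.4446, -0.0364, 0.287]
ee_rot: [0.442, 0.897, 0.0, 0.0]
wrist_force: [0.6, 5.3, 3.9]
grip_width: 0.171
```

```bash
python3 q.py
```

```text
t15.90 [ 0.4446 -0.0364  0.287 ] yaw 0.6560 cw-from-start -0.4170 [0.6 5.3 3.9] [ 0.807 -0.247  0.07 ] grip 15.6 q6 -0.872 tq6 -1.865
```

Call:
{"fn": "jog_arm", "kwargs": {"plan": [10, 0, 0, 0, 0.6, 10, 0, 0, 0, 1.2, 10, 0, 0, 0, 1.8, 10, 0, 0, 0, 2.4, 10, 0, 0, 0, 2.9, 10, 0, 0, 0, 3.4, 10, 0, 0, 0, 3.8, 10, 0, 0, 0, 4]}}

```text
t: 16.9
eef_pos: [0.4448, -0.0363, 0.2869]
ee_rot: [0.618, 0.786, 0.001, 0.0]
wrist_force: [2.4, 5.8, 2.8]
grip_width: 0.175
```

```bash
python3 q.py
```

```text
t16.90 [ 0.4448 -0.0363  0.2869] yaw 0.2382 cw-from-start 0.0008 [2.4 5.8 2.8] [ 1.119 -0.519  0.061] grip 16.0 q6 -0.455 tq6 -0.175
```

Call:
{"fn": "jog_arm", "kwargs": {"plan": [10, 0, 0, 0, 0.3, 10, 0, 0, 0, 0.6, 10, 0, 0, 0, 0.9, 10, 0, 0, 0, 1.1, 10, 0, 0, 0, 1.3, 10, 0, 0, 0, 1.5]}}

```text
t: 17.65
eef_pos: [0.4449, -0.0363, 0.2869]
ee_rot: [0.678, 0.735, 0.001, 0.0]
wrist_force: [3.5, 7.3, 1.3]
grip_width: 0.177
```

```bash
python3 q.py
```

```text
t17.65 [ 0.4449 -0.0363  0.2869] yaw 0.0815 cw-from-start 0.1575 [3.5 7.3 1.3] [ 1.118 -0.647  0.019] grip 16.1 q6 -0.298 tq6 -0.495
```

Call:
{"fn": "jog_arm", "kwargs": {"plan": [10, 0, 0, 0, 0.2, 10, 0, 0, 0, 0.4, 10, 0, 0, 0, 0.6]}}

```text
t: 18.02
eef_pos: [0.4449, -0.0363, 0.2869]
ee_rot: [0.7, 0.714, 0.001, 0.0]
wrist_force: [4.1, 7.3, 1.4]
grip_width: 0.172
```

```bash
python3 q.py
```

```text
t18.02 [ 0.4449 -0.0363  0.2869] yaw 0.0187 cw-from-start 0.2203 [4.1 7.3 1.4] [ 1.179 -0.668  0.063] grip 15.7 q6 -0.235 tq6 -0.495
```

Call:
{"fn": "jog_arm", "kwargs": {"plan": [10, 0, 0, 0, 0.2, 10, 0, 0, 0, 0.4, 10, 0, 0, 0, 0.6]}}

```text
t: 18.4
eef_pos: [0.4449, -0.0363, 0.2869]
ee_rot: [0.723, 0.691, 0.001, 0.0]
wrist_force: [5.1, 7.1, 0.4]
grip_width: 0.173
```

```bash
python3 q.py
```

```text
t18.40 [ 0.4449 -0.0363  0.2869] yaw -0.0442 cw-from-start 0.2832 [5.1 7.1 0.4] [ 1.128 -0.73   0.047] grip 15.8 q6 -0.172 tq6 -0.493
```

Call:
{"fn": "jog_arm", "kwargs": {"plan": [10, 0, 0, 0, 0.2, 10, 0, 0, 0, 0.4, 10, 0, 0, 0, 0.6]}}

```text
t: 18.77
eef_pos: [0.445, -0.0363, 0.287]
ee_rot: [0.744, 0.668, 0.001, 0.0]
wrist_force: [4.8, 7.8, -0.4]
grip_width: 0.174
```

```bash
python3 q.py
```

```text
t18.77 [ 0.445  -0.0363  0.287 ] yaw -0.1070 cw-from-start 0.3460 [ 4.8  7.8 -0.4] [ 1.134 -0.754  0.128] grip 15.9 q6 -0.110 tq6 -0.472
```

Call:
{"fn": "jog_arm", "kwargs": {"plan": [10, 0, 0, 0, 0.2, 10, 0, 0, 0, 0.4, 10, 0, 0, 0, 0.6]}}

```text
t: 19.15
eef_pos: [0.445, -0.0364, 0.287]
ee_rot: [0.765, 0.645, 0.001, 0.0]
wrist_force: [4.8, 7.7, 2.1]
grip_width: 0.174
```

```bash
python3 q.py
```

```text
t19.15 [ 0.445  -0.0364  0.287 ] yaw -0.1698 cw-from-start 0.4088 [4.8 7.7 2.1] [ 1.194 -0.739  0.126] grip 15.8 q6 -0.047 tq6 -0.441
```

Call:
{"fn": "jog_arm", "kwargs": {"plan": [10, 0, 0, 0, 0.2, 10, 0, 0, 0, 0.4, 10, 0, 0, 0, 0.6]}}

```text
t: 19.52
eef_pos: [0.4451, -0.0363, 0.287]
ee_rot: [0.784, 0.62, 0.001, 0.0]
wrist_force: [4.5, 7.0, 1.6]
grip_width: 0.172
```

```bash
python3 q.py
```

```text
t19.52 [ 0.4451 -0.0363  0.287 ] yaw -0.2326 cw-from-start 0.4716 [4.5 7.  1.6] [ 1.211 -0.779  0.18 ] grip 15.7 q6 0.016 tq6 -0.410
```

Call:
{"fn": "jog_arm", "kwargs": {"plan": [10, 0, 0, 0, 0.2, 10, 0, 0, 0, 0.4, 10, 0, 0, 0, 0.6]}}

```text
t: 19.9
eef_pos: [0.4451, -0.0364, 0.2871]
ee_rot: [0.803, 0.595, 0.001, 0.0]
wrist_force: [4.3, 6.9, 2.1]
grip_width: 0.172
```

```bash
python3 q.py
```

```text
t19.90 [ 0.4451 -0.0364  0.2871] yaw -0.2953 cw-from-start 0.5343 [4.3 6.9 2.1] [ 1.211 -0.734  0.178] grip 15.6 q6 0.079 tq6 -0.385
```

Call:
{"fn": "jog_arm", "kwargs": {"plan": [10, 0, 0, 0, 0.2, 10, 0, 0, 0, 0.4, 10, 0, 0, 0, 0.6]}}

```text
t: 20.27
eef_pos: [0.4451, -0.0364, 0.2871]
ee_rot: [0.822, 0.57, 0.001, 0.001]
wrist_force: [5.4, 7.5, 3.5]
grip_width: 0.172
```

```bash
python3 q.py
```

```text
t20.27 [ 0.4451 -0.0364  0.2871] yaw -0.3581 cw-from-start 0.5971 [5.4 7.5 3.5] [ 1.111 -0.725  0.161] grip 15.7 q6 0.142 tq6 -0.362
```

Call:
{"fn": "jog_arm", "kwargs": {"plan": [10, 0, 0, 0, 0.2, 10, 0, 0, 0, 0.4]}}

```text
t: 20.52
eef_pos: [0.4451, -0.0364, 0.2871]
ee_rot: [0.833, 0.553, 0.001, 0.001]
wrist_force: [4.7, 6.7, 3.8]
grip_width: 0.174
```

```bash
python3 q.py
```

```text
t20.52 [ 0.4451 -0.0364  0.2871] yaw -0.3999 cw-from-start 0.6389 [4.7 6.7 3.8] [ 1.15  -0.763  0.226] grip 15.9 q6 0.183 tq6 -0.297
```

Call:
{"fn": "jog_arm", "kwargs": {"plan": [10, 0, 0, 0, 0.2, 10, 0, 0, 0, 0.4]}}

```text
t: 20.78
eef_pos: [0.4452, -0.0364, 0.2871]
ee_rot: [0.845, 0.535, 0.001, 0.001]
wrist_force: [5.1, 7.1, 4.9]
grip_width: 0.173
```

```bash
python3 q.py
```

```text
t20.77 [ 0.4452 -0.0364  0.2871] yaw -0.4419 cw-from-start 0.6809 [5.1 7.1 4.9] [ 1.147 -0.67   0.293] grip 15.7 q6 0.225 tq6 -0.278
```

Call:
{"fn": "jog_arm", "kwargs": {"plan": [10, 0, 0, 0, 0.2, 10, 0, 0, 0, 0.4]}}

```text
t: 21.02
eef_pos: [0.4452, -0.0364, 0.2872]
ee_rot: [0.856, 0.517, 0.001, 0.001]
wrist_force: [5.8, 6.3, 5.2]
grip_width: 0.177
```

```bash
python3 q.py
```

```text
t21.02 [ 0.4452 -0.0364  0.2872] yaw -0.4838 cw-from-start 0.7228 [5.8 6.3 5.2] [ 1.116 -0.666  0.217] grip 16.1 q6 0.267 tq6 -0.341
```

Call:
{"fn": "jog_arm", "kwargs": {"plan": [10, 0, 0, 0, 0.2]}}

```text
t: 21.15
eef_pos: [0.4452, -0.0364, 0.2872]
ee_rot: [0.861, 0.508, 0.001, 0.001]
wrist_force: [4.8, 7.1, 6.2]
grip_width: 0.171
```

```bash
python3 q.py
```

```text
t21.15 [ 0.4452 -0.0364  0.2872] yaw -0.5046 cw-from-start 0.7436 [4.8 7.1 6.2] [ 1.053 -0.688  0.265] grip 15.6 q6 0.288 tq6 -0.209
```

Call:
{"fn": "jog_arm", "kwargs": {"plan": [10, 0, 0, 0, 0.2]}}

```text
t: 21.28
eef_pos: [0.4452, -0.0364, 0.2872]
ee_rot: [0.867, 0.499, 0.001, 0.001]
wrist_force: [4.6, 6.1, 5.7]
grip_width: 0.174
```

```bash
python3 q.py
```

```text
t21.27 [ 0.4452 -0.0364  0.2872] yaw -0.5257 cw-from-start 0.7647 [4.6 6.1 5.7] [ 1.084 -0.666  0.283] grip 15.9 q6 0.309 tq6 -0.265
```

Call:
{"fn": "jog_arm", "kwargs": {"plan": [10, 0, 0, 0, 0.2]}}

```text
t: 21.4
eef_pos: [0.4452, -0.0364, 0.2872]
ee_rot: [0.872, 0.49, 0.001, 0.001]
wrist_force: [4.8, 7.0, 7.0]
grip_width: 0.171
```

```bash
python3 q.py
```

```text
t21.40 [ 0.4452 -0.0364  0.2872] yaw -0.5465 cw-from-start 0.7855 [4.8 7.  7. ] [ 1.075 -0.667  0.196] grip 15.6 q6 0.330 tq6 -0.352
```

Call:
{"fn": "jog_arm", "kwargs": {"plan": [10, 0, 0, 0, 0.2]}}

```text
t: 21.52
eef_pos: [0.4452, -0.0364, 0.2872]
ee_rot: [0.877, 0.481, 0.001, 0.001]
wrist_force: [5.1, 7.1, 6.5]
grip_width: 0.173
```

```bash
python3 q.py
```

```text
t21.52 [ 0.4452 -0.0364  0.2872] yaw -0.5675 cw-from-start 0.8065 [5.1 7.1 6.5] [ 1.054 -0.643  0.348] grip 15.8 q6 0.351 tq6 -0.229
```

Call:
{"fn": "jog_arm", "kwargs": {"plan": [10, 0, 0, 0, 0.2]}}

```text
t: 21.65
eef_pos: [0.4452, -0.0364, 0.2872]
ee_rot: [0.882, 0.472, 0.001, 0.001]
wrist_force: [4.2, 6.1, 6.9]
grip_width: 0.172
```

```bash
python3 q.py
```

```text
t21.65 [ 0.4452 -0.0364  0.2872] yaw -0.5884 cw-from-start 0.8274 [4.2 6.1 6.9] [ 0.981 -0.586  0.182] grip 15.7 q6 0.372 tq6 -0.349
```

Call:
{"fn": "jog_arm", "kwargs": {"plan": [10, 0, 0, 0, 0.2]}}

```text
t: 21.78
eef_pos: [0.4452, -0.0364, 0.2872]
ee_rot: [0.887, 0.462, 0.001, 0.001]
wrist_force: [3.7, 6.6, 6.5]
grip_width: 0.173
```

```bash
python3 q.py
```

```text
t21.77 [ 0.4452 -0.0364  0.2872] yaw -0.6094 cw-from-start 0.8484 [3.7 6.6 6.5] [ 1.051 -0.591  0.364] grip 15.8 q6 0.393 tq6 -0.242
```

Call:
{"fn": "jog_arm", "kwargs": {"plan": [10, 0, 0, 0, 0.2]}}

```text
t: 21.9
eef_pos: [0.4452, -0.0364, 0.2872]
ee_rot: [0.891, 0.453, 0.001, 0.001]
wrist_force: [5.2, 7.5, 6.9]
grip_width: 0.172
```

```bash
python3 q.py
```

```text
t21.90 [ 0.4452 -0.0364  0.2872] yaw -0.6301 cw-from-start 0.8691 [5.2 7.5 6.9] [ 1.014 -0.591  0.418] grip 15.7 q6 0.414 tq6 -0.111
```

Call:
{"fn": "jog_arm", "kwargs": {"plan": [10, 0, 0, 0, 0.2]}}

```text
t: 22.02
eef_pos: [0.4452, -0.0364, 0.2873]
ee_rot: [0.896, 0.444, 0.001, 0.001]
wrist_force: [5.0, 6.5, 7.8]
grip_width: 0.175
```

```bash
python3 q.py
```

```text
t22.02 [ 0.4452 -0.0364  0.2873] yaw -0.6512 cw-from-start 0.8902 [5.  6.5 7.8] [ 0.968 -0.577  0.228] grip 16.0 q6 0.435 tq6 -0.330
```

Call:
{"fn": "jog_arm", "kwargs": {"plan": [10, 0, 0, 0, 0.2]}}

```text
t: 22.15
eef_pos: [0.4452, -0.0364, 0.2873]
ee_rot: [0.901, 0.434, 0.001, 0.001]
wrist_force: [4.7, 6.7, 7.7]
grip_width: 0.173
```

```bash
python3 q.py
```

```text
t22.15 [ 0.4452 -0.0364  0.2873] yaw -0.6721 cw-from-start 0.9111 [4.7 6.7 7.7] [ 1.016 -0.605  0.386] grip 15.8 q6 0.456 tq6 -0.180
```

Call:
{"fn": "jog_arm", "kwargs": {"plan": [50, 0, 0, 0, 0, 60, 0, 0, 0, 0, 60, 0, 0, 0, 0, 60, 0, 0, -0.8, 0, 60, 0, 0, -1.6, 0, 60, 0, 0, -2.4, 0, 60, 0, 0, -3, 0, 60, 0, 0, -3, 0]}}

```text
t: 23.15
eef_pos: [0.4446, -0.0367, 0.408]
ee_rot: [0.901, 0.435, 0.001, 0.001]
wrist_force: [-0.0, -0.8, -0.4]
grip_width: 0.656
```

```bash
python3 q.py
python3 - <<'E'
from h import *
save('wrist','w8'); save('scene','s8')
a=cv2.imread('pics/s8.png')[165:265,195:335];cv2.imwrite('pics/s8c.png',cv2.resize(a,None,fx=5.5,fy=5.5,interpolation=2))
E
```

```text
t23.15 [ 0.4446 -0.0367  0.408 ] yaw -0.6714 cw-from-start 0.9104 [-0.  -0.8 -0.4] [-0.079  0.075  0.039] grip 59.9 q6 0.455 tq6 0.001
```

View pics/w8.png

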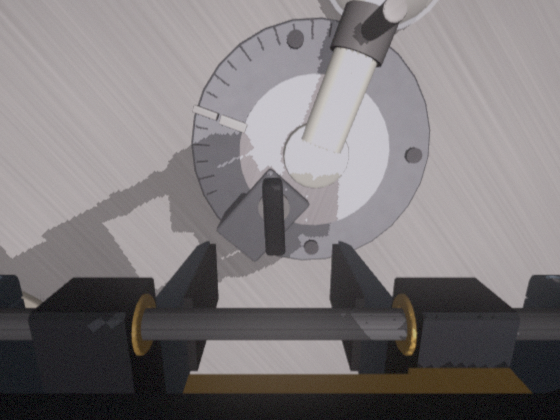

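View pics/s8c.png

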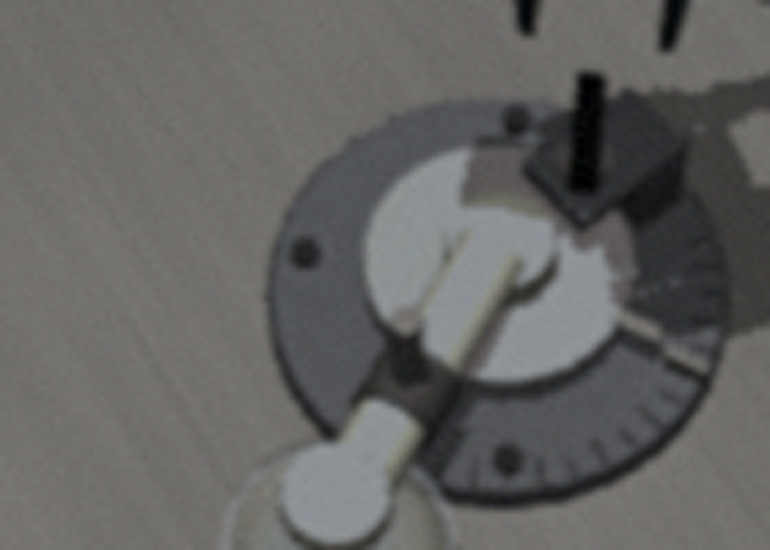

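Run:
```python
from h import *
a=cv2.imread('pics/w8.png')[80:270,180:340];cv2.imwrite('pics/w8c.png',cv2.resize(a,None,fx=3.1,fy=3.1,interpolation=2))
```

```text
(no output)
```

View pics/w8c.png

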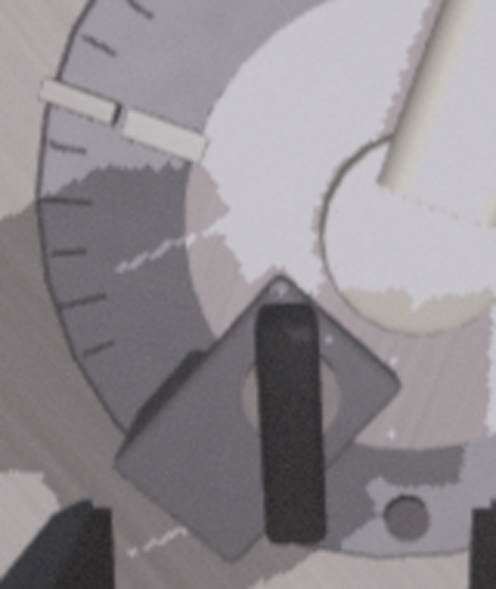

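Call:
{"fn": "jog_arm", "kwargs": {"plan": [60, 0, 0, 0.8, -0.4, 60, 0, 0, 1.6, -0.4, 60, 0, 0, 2.4, -0.4, 60, 0, 0, 3, -0.4, 40, 0, 0, 3.05, -0.4, 10, 0, 0, 3.05, -0.4, 10, 0, 0, 3.05, -0.4, 10, 0, 0, 3.05, -0.4, 10, 0, 0, 3.05, -0.4, 10, 0, 0, 3.05, -0.4], "squeeze": 50}}

```text
t: 24.5
eef_pos: [0.4449, -0.0369, 0.2852]
ee_rot: [0.891, 0.454, 0.001, 0.001]
wrist_force: [2.2, -4.6, 4.2]
grip_width: 0.173
```

```bash
python3 q.py
```

```text
t24.50 [ 0.4449 -0.0369  0.2852] yaw -0.6294 cw-from-start 0.8684 [ 2.2 -4.6  4.2] [-0.825 -0.124  0.076] grip 15.8 q6 0.413 tq6 0.071
```

Call:
{"fn": "jog_arm", "kwargs": {"plan": [10, 0, 0, 0, 0.2]}}

```text
t: 24.62
eef_pos: [0.4449, -0.0369, 0.2852]
ee_rot: [0.896, 0.444, 0.001, 0.001]
wrist_force: [3.1, -4.6, 5.1]
grip_width: 0.172
```

```bash
python3 q.py
```

```text
t24.62 [ 0.4449 -0.0369  0.2852] yaw -0.6506 cw-from-start 0.8896 [ 3.1 -4.6  5.1] [-0.84  -0.112  0.238] grip 15.7 q6 0.434 tq6 -0.555
```

Call:
{"fn": "jog_arm", "kwargs": {"plan": [10, 0, 0, 0, 0.15]}}

```text
t: 24.75
eef_pos: [0.4449, -0.0369, 0.2852]
ee_rot: [0.9, 0.437, 0.001, 0.001]
wrist_force: [1.9, -5.4, 5.9]
grip_width: 0.177
```

```bash
python3 q.py
```

```text
t24.75 [ 0.4449 -0.0369  0.2852] yaw -0.6666 cw-from-start 0.9056 [ 1.9 -5.4  5.9] [-0.848 -0.106  0.291] grip 16.2 q6 0.451 tq6 -0.026
```

Call:
{"fn": "jog_arm", "kwargs": {"plan": [10, 0, 0, 0, 0.12]}}

```text
t: 24.88
eef_pos: [0.4449, -0.0369, 0.2852]
ee_rot: [0.902, 0.431, 0.001, 0.001]
wrist_force: [0.8, -4.7, 6.3]
grip_width: 0.176
```

```bash
python3 q.py
```

```text
t24.88 [ 0.4449 -0.0369  0.2852] yaw -0.6790 cw-from-start 0.9180 [ 0.8 -4.7  6.3] [-0.796 -0.109  0.451] grip 16.0 q6 0.463 tq6 0.119
```

Call:
{"fn": "jog_arm", "kwargs": {"plan": [10, 0, 0, 0, 0.12]}}

```text
t: 25.0
eef_pos: [0.4449, -0.0369, 0.2852]
ee_rot: [0.905, 0.426, 0.001, 0.001]
wrist_force: [2.6, -4.7, 6.5]
grip_width: 0.173
```

```bash
python3 q.py
```

```text
t25.00 [ 0.4449 -0.0369  0.2852] yaw -0.6914 cw-from-start 0.9304 [ 2.6 -4.7  6.5] [-0.831  0.005  0.51 ] grip 15.7 q6 0.475 tq6 0.146
```

Call:
{"fn": "jog_arm", "kwargs": {"plan": [10, 0, 0, 0, 0.12]}}

```text
t: 25.12
eef_pos: [0.4449, -0.0369, 0.2852]
ee_rot: [0.908, 0.42, 0.001, 0.001]
wrist_force: [1.7, -4.5, 6.7]
grip_width: 0.173
```

```bash
python3 q.py
```

```text
t25.12 [ 0.4449 -0.0369  0.2852] yaw -0.7042 cw-from-start 0.9432 [ 1.7 -4.5  6.7] [-0.817 -0.068  0.127] grip 15.7 q6 0.488 tq6 -0.223
```

Call:
{"fn": "jog_arm", "kwargs": {"plan": [50, 0, 0, 0, 0, 60, 0, 0, 0, 0, 60, 0, 0, 0, 0, 60, 0, 0, -0.8, 0, 60, 0, 0, -1.6, 0, 60, 0, 0, -2.4, 0, 60, 0, 0, -3, 0, 60, 0, 0, -3, 0]}}

```text
t: 26.12
eef_pos: [0.4446, -0.0366, 0.406]
ee_rot: [0.908, 0.42, 0.001, 0.001]
wrist_force: [-0.4, 0.3, -0.6]
grip_width: 0.658
```

```bash
python3 q.py
python3 - <<'E'
from h import *
save('wrist','w9')
a=cv2.imread('pics/w9.png')[80:270,180:340];cv2.imwrite('pics/w9c.png',cv2.resize(a,None,fx=3.1,fy=3.1,interpolation=2))
E
```

```text
t26.12 [ 0.4446 -0.0366  0.406 ] yaw -0.7038 cw-from-start 0.9428 [-0.4  0.3 -0.6] [-0.063  0.121 -0.039] grip 60.0 q6 0.488 tq6 -0.000
```

View pics/w9c.png

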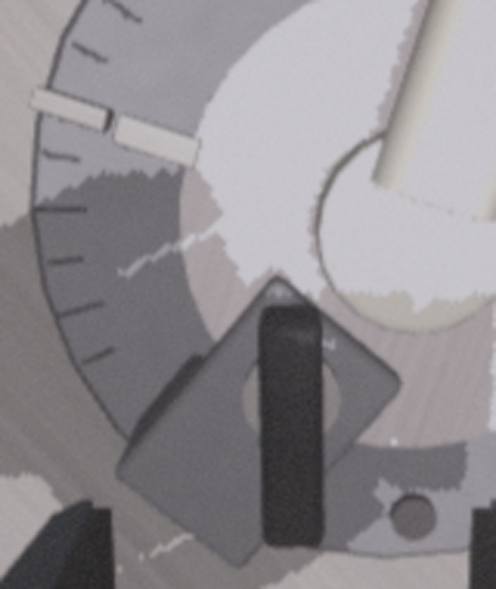

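Run:
```python
from h import *
s=st()
f=lambda u,v,z:pix2w('wrist',180+u/3.1-.4,80+v/3.1-.4,z,s)
c=np.array([.502,-.0275])
for n,u,v,z in(('ptr',116,130,.0435),('mark',70,110,.032),('ptr0',197,152,.0435)):
  P=f(u,v,z);d=P[:2]-c;print(n,P.round(4),np.hypot(*d),np.arctan2(d[1],d[0]))
manip.close_job()
```

```text
ptr [0.4512 0.0535 0.0435] 0.09561593308971054 2.130453979334697
mark [0.4429 0.0681 0.032 ] 0.1124404758618126 2.1246511796659218
ptr0 [0.4656 0.0328 0.0435] 0.07042426983882082 2.1131643528903368
the job is handed in; nothing more can be done
```

I loosened the knob by about 1.15 rad, swung the hood about 1.0 rad anticlockwise by its pin onto the mark, retightened the knob, and handed the job in at about 26 s. No verdict was reported.

- **Loosening:** torque on the knob fell to about 0. Swinging took about 5 N at the pin, which is just the pivot's own friction, so the clamp was free while the hood moved.
- **Pointer:** the last wrist picture puts the pointer tip about 0.006 rad from the mark, against a limit of 0.06 rad. Two readings along the pointer differed by 0.017 rad, so treat that as the uncertainty.
- **Clamping:** the knob ended about 0.93 rad clockwise of its start. On the first pass the highest torque reading was 0.42 N m. After I let go, the knob sat about 0.04 rad behind the gripper, so I took hold again and turned a little further. The torque then peaked at 0.51 N m before the knob slipped, which suggests about 85–100 N (allowed 65–115 N). That figure comes only from torque readings. I could not measure the clamp force directly.
- **At hand-in:** the gripper was open and raised clear of the hood. I never moved near the bowl, jar, brush or balance, but I took no final picture of them.

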